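Shut, pin and hold a hinged pie mould

TASK

Swing the open half of the small hinged pie mould shut, then take the red-headed pin from its white stand and put it down through the holes of the mould's lugs until its collar sits on the top lug. Let go of the pin and finish by pushing the spring-loaded black handle, in the direction that shuts the mould, nearly or fully to the end of its spring; stop there still pushing, so that the halves stay pressed shut. Leave the timer, the marker and the thermometer where they are.

Things in the scene. Friction and masses are not known exactly. Their poses are not given: they have to be found in the camera images.
- mould: Steel pie mould, 80 mm inside diameter, walls 4 mm thick with their top at 65 mm, on a dark round base plate 120 mm across and 8 mm thick; it is fixed to the counter. Origin: centre of the underside of the base plate. x points from the hinge to the lugs, z up. The half on the -y side is fixed, the half on the +y side swings on a vertical hinge.
- swing_half (a joint): Opening of the swinging half about the vertical hinge, rad, growing counter-clockwise from above; 0 is fully shut (a hard stop), it starts at 0.4 to 0.7. Light hinge friction (0.04 N m): it stays where it is left. The pin goes through the lugs while this is below about 0.02.
- hinge_axis (a point): Point on the hinge axis, 58 mm above the counter; at (-0.052, 0, 0.058) in the mould's frame.
- lug_hole (a point): Mouth of the hole in the fixed half's top lug, on its upper face 58 mm up; at (0.056, 0, 0.058) in the mould's frame. It runs straight down: 11 mm round in the top and bottom fixed lugs (28 x 28 x 8 mm, undersides 50 and 12 mm up); 11 x 14 mm, long across the split, in the swinging half's lug between them (28 to 42 mm up).
- handle_grip (a point): Point on the axis of the black round post handle, 95 mm up; post 16 mm in diameter, from 52 to 115 mm up, with a red band near its top. It circles the hinge axis at radius 100 mm; with the mould shut and the spring free it is at (0.028, 0.060, 0.095) in the mould's frame. All else of the swinging half lies below 66 mm.
- pin_stand: White plastic block 50 x 50 x 50 mm fixed to the counter, with a 12 mm hole in its top that holds the pin. Origin: centre of its underside.
- pin_head (a point): Centre of the upright pin's red round head, 18 mm in diameter, 30 mm tall (top 15 mm above this point). Below it a 20 mm collar with its underside 19 mm below this point, then a steel shaft 8 mm in diameter, 44 mm long, with a tapered tip. Whole pin 78 mm, 35 to 70 g. In the stand the collar rests on the stand's top.
- pin_collar (a point): Centre of the underside of the pin's collar, on the pin's axis; z axis along the pin, towards the head. When the pin is home this point is at point lug_hole.
- kitchen_timer: White and black clockwork kitchen timer, 66 mm across, 39 mm tall, a bystander. Origin: centre of its underside.
- marker: Black and white marker pen lying on the counter, 135 mm long (along its y), 16 mm thick, a bystander. Origin: underside, at mid-length.
- thermometer: White probe thermometer with a steel needle lying on the counter, 216 mm long (along its x), 20 mm thick, a bystander. Origin: underside, at mid-length.
- press_handle (a joint): How far the post handle is pushed in on its spring, m: 0 free, 0.008 at its stop. It slides level on the swinging half, in the direction that shuts the half (across the line from hinge to post). It takes 0.9 N to start and 0.9 N more for each mm, 8 N at the stop; let go, it springs back out.
There are look-alikes about, which are no part of the job. Of the things like the part that bears pin_head, leave any that is green or yellow; of the rest the smaller one is meant.

How it is judged:
On the way, in this order (a step that is already met when the one before it is completed fails the run):
1. the mould is swung shut (value of joint swing_half below 0.02 rad), for 0.2 s.
2. the pin is home through the lugs of the shut mould (horizontal distance between pin_collar and lug_hole below 0.004 m and z of pin_collar in the frame of lug_hole below 0.004 m and angle between pin_collar's own z axis and vertical below 0.12 rad and value of joint swing_half below 0.03 rad), for 0.2 s.
At the end, for the whole second after the job is handed in: The pin stands home through the lugs (collar within 4 mm of the top lug's hole, upright within 0.12 rad) and is let go; the half is shut (under 0.02 rad) and the gripper still pushes its handle in (more than 4 mm of its 8 mm spring travel, over 2 N) all through the last second (horizontal distance between pin_collar and lug_hole below 0.004 m and z of pin_collar in the frame of lug_hole below 0.004 m and angle between pin_collar's own z axis and vertical below 0.12 rad and value of joint swing_half below 0.02 rad and value of joint press_handle above 0.004 m and contact force between any of the fingers, the arm and press_handle above 2 N and contact force between the fingers and lock_pin below 0.5 N); the arm keeps its last pose, push and grip.
It fails at once if the timer is shoved more than 25 mm (distance of kitchen_timer from where it was at the start of the episode above 0.025 m).
It fails at once if the marker is shoved more than 25 mm (distance of marker from where it was at the start of the episode above 0.025 m).
It fails at once if the thermometer is shoved more than 25 mm (distance of thermometer from where it was at the start of the episode above 0.025 m).
It also fails if it takes over 64 s, if anything falls off the work surface, if the arm or the gripper's body presses on something with over 40 N, if the wrist force passes 120 N, or if a joint passes its speed limit or range.

ROBOT

A 6-joint arm with a two-finger parallel gripper is mounted at the origin on a cart in front of the work surface, level with it; the furniture and walls round the work are solid. World frame = base frame: x ahead of the robot, y to its left, z up, the work surface at z = 0. Lengths are in m, angles in rad, forces in N, time in s.
With the tool pointing down it reaches from about 0.25 to 0.725 m from the base axis. Payload 4 kg.
Tool frame: the origin (TCP) lies midway between the tips of the shut fingers; the grasp point (between the pads) lies 19 mm behind it; z points along the fingers, y is the direction in which the jaws open and shut (so a half turn about z gives the same grasp; the last joint's range is limited). The gripper opens to 85 mm and grips with 20 to 120 N. Pads are 22 mm wide; open, the fingers measure 114 mm over their backs; the gripper's body (76 mm by 85 mm) begins 54 mm behind the grasp point. The pads swing forward as they close: fully open they stand 13 mm farther back than shut.
Start: joints at [0, 0.241, 0.005, 1.335, 0, 1.571], TCP at [0.5, -0, 0.231] pointing down, gripper open.
Joint ranges: [-2.72, 2.72], [-1.05, 1.87], [-1.09, 1.28], [-1.99, 2.15], [-1.42, 1.44], [-3.14, 3.14]. Speed limits (rad/s): [2.79, 2.79, 3.14, 3.14, 3.14, 3.14].

INTERFACE

Orientations are given as a unit quaternion [x, y, z, w].
In Python, from workcell import get_obs, camera, camera_model, job_done, masks_of gives the robot as it stands.
- The arm moves only by the tool jog_arm, never from a script. Its argument "deltas" is a list that holds one entry, the list of rows, each a list of 7 numbers: the shift along the tool's x, y, z in mm, then the turn, a rotation vector about the tool's x, y, z in degrees, then the finger opening in mm, from 0 to 85.4. A call has 1 to 5 rows; each row shifts and turns the pose as measured when the row begins, along the tool's axes as they then stand; what a row does not reach is not made up. A row lasts 1/10 s, in which the tool goes at most 50 mm and 8.59 degrees, less where a joint would pass 70% of its speed; a pose out of reach is approached as far as the arm can. A call with a gripper value outside its range is refused whole. The fingers move at their own pace and stop on an object; the grip force is fixed at half the most. Time passes only in rows, so rows that do not move let the fingers close. It gives the time, the measured TCP pose, the force and the opening at its end, in the units of the state.
- get_obs(): the state, without advancing time (a new reading comes with each control period).
- camera(name): name is "side" or "top" or "wrist"; returns the picture (420x560x3 uint8, red, green, blue); there is no depth.
- camera_model(name): a dict with "fovy" (degrees; the focal length in pixels is half the picture's height over the tangent of half this angle, whatever the lens; pixels are square), "cx", "cy" (the principal point, pixels), "pose" (4x4, takes a point from camera to world coordinates); the wrist camera has in their place "T_tool_cam" (4x4, takes a point from camera to tool coordinates, whose origin is the TCP and whose axes are the flange's). Camera axes: x right, y down, z forward; pixel columns grow to the right and rows downward; lengths in m; the calibration is good to about 2 mm. A picture is of the moment at which its call begins: read the wrist's pose just before it. camera_model takes no time and is no camera call.
- job_done(): hands the job in, once; it reports no verdict.
Trained networks look in the newest picture that a camera, given by its name, has taken for a name from the list of things; names that differ only in an ending like _2 or _b are one class to them, and where a whole thing is asked for, a point or a joint stands for the part that bears it (a point fixed in the world has none). Each returns a list of dicts, best first, with "conf" (0 to 1); they miss things now and then, are a little off and sometimes report something else, mostly with a low value. They report only what shows in the picture. A call takes as long as a camera call. They do not tell look-alikes from the thing itself.
- masks_of(target, camera): "pixels" (420x560 bool, what is visible of it) and "at" ([column, row] in pixels, amid what is visible of it).
The state is a dict: "clock": time; "joint_pos": joint angles; "joint_vel": joint speeds; "tau": joint torques, N m; "eef_pos": TCP position; "tool_rot": TCP orientation; "ft_force": force on the tool from outside, world axes, zero at the start; "ft_torque": the same for the moment, N m; "grip_width": finger opening in m.
Only numpy, scipy, OpenCV 4.12 (cv2) and the standard library are available. Lean on these libraries where they do the work, as an engineer would, in place of code of your own. Each camera call takes 0.05 s, during which the arm holds its last target. There are 200 camera calls.

## Working session

There is one attempt and no reset: what is moved stays moved. The work goes in short steps, Python scripts to look and compute and a tool call to move; the robot and the scene stay as the last step left them, time stands still between calls to the robot, and variables do not carry over. Pictures are saved under pics/ and viewed, about 8 in all and at most 12, crops included, and the job is handed in when it is done.

Besides the shell and the picture viewer there is one more tool, called after "Request:" as name(argument=value, ...), one argument or row to a line, values as JSON. jog_arm: Moves the arm, as the interface text tells. Its arguments: {"type":"object","properties":{"deltas":{"type":"array"}},"required":["deltas"]}

```bash
mkdir -p pics; ls
cat > h.py <<'E'
import numpy as np, cv2
from workcell import *
from scipy.spatial.transform import Rotation as R
def save(n,im,f): cv2.imwrite(f,cv2.cvtColor(im,cv2.COLOR_RGB2BGR))
def cam(name,o=None):
    m=camera_model(name); f=210/np.tan(np.radians(m['fovy'])/2)
    if 'pose' in m: T=np.array(m['pose'])
    else:
        o=o or get_obs(); T=np.eye(4); T[:3,:3]=R.from_quat(o['tool_rot']).as_matrix(); T[:3,3]=o['eef_pos']; T=T@np.array(m['T_tool_cam'])
    return f,m['cx'],m['cy'],T
def ray(C,px):
    f,cx,cy,T=C; d=T[:3,:3]@np.array([(px[0]-cx)/f,(px[1]-cy)/f,1]); return T[:3,3],d
def atz(C,px,z):
    p,d=ray(C,px); return p+d*(z-p[2])/d[2]
def proj(C,P):
    f,cx,cy,T=C; q=T[:3,:3].T@(np.array(P)-T[:3,3]); return np.array([cx+f*q[0]/q[2],cy+f*q[1]/q[2]])
E
python3 - <<'E'
from h import *
ims={}
for c in('side','top','wrist'):
    o=get_obs(); ims[c]=camera(c); save(c,ims[c],f'pics/{c}0.png'); C=cam(c,o); print(c,C[0],C[1:3],np.round(C[3],3).tolist())
cv2.imwrite('pics/a.png',cv2.resize(cv2.cvtColor(np.hstack([ims['top'],ims['side']]),cv2.COLOR_RGB2BGR),None,fx=.71,fy=.71))
for c in('top','side'):
  for t in('mould','handle_grip','lug_hole','pin_head','pin_stand','kitchen_timer','marker','thermometer'):
    print(c,t,[(round(d['conf'],2),np.round(d['at']).tolist(),int(d['pixels'].sum()),np.round(atz(cam(c),d['at'],.05),3).tolist()) for d in masks_of(t,c)])
E
```

```text
pics
side 393.46313940133143 (280.50709246884173, 210.2800047665297) [[0.998, -0.026, 0.058, 0.515], [-0.063, -0.356, 0.932, -0.736], [-0.003, -0.934, -0.357, 0.384], [0.0, 0.0, 0.0, 1.0]]
top 515.7613084467556 (271.5443775546779, 210.2502504496469) [[-0.007, -0.991, 0.137, 0.412], [-1.0, 0.007, -0.002, 0.017], [0.001, -0.137, -0.991, 1.202], [0.0, 0.0, 0.0, 1.0]]
wrist 299.278947596523 (279.64516682613834, 206.2759164033155) [[1.0, -0.0, -0.001, 0.5], [-0.001, -0.955, -0.296, 0.076], [-0.001, 0.296, -0.955, 0.373], [0.0, 0.0, 0.0, 1.0]]
top mould [(0.64, [215.0, 270.0], 2703, [0.438, 0.141, 0.05])]
top handle_grip []
top lug_hole [(0.56, [217.0, 270.0], 2863, [0.438, 0.137, 0.05])]
top pin_head [(0.66, [346.0, 243.0], 143, [0.497, -0.15, 0.05]), (0.59, [349.0, 214.0], 91, [0.562, -0.16, 0.05])]
top pin_stand []
top kitchen_timer [(0.64, [304.0, 161.0], 220, [0.684, -0.061, 0.05]), (0.2, [195.0, 272.0], 694, [0.435, 0.187, 0.05])]
top marker [(0.6, [342.0, 299.0], 88, [0.374, -0.138, 0.05])]
top thermometer [(0.73, [342.0, 157.0], 636, [0.694, -0.146, 0.05])]
side mould [(0.65, [229.0, 219.0], 1825, [0.449, 0.092, 0.05])]
side handle_grip []
side lug_hole [(0.71, [227.0, 217.0], 1740, [0.444, 0.101, 0.05])]
side pin_head [(0.74, [288.0, 269.0], 207, [0.565, -0.146, 0.05]), (0.71, [266.0, 241.0], 190, [0.53, -0.031, 0.05]), (0.69, [250.0, 255.0], 481, [0.499, -0.089, 0.05]), (0.62, [220.0, 226.0], 516, [0.432, 0.049, 0.05])]
side pin_stand [(0.87, [265.0, 258.0], 602, [0.526, -0.102, 0.05]), (0.26, [364.0, 286.0], 620, [0.679, -0.208, 0.05]), (0.16, [225.0, 219.0], 1815, [0.442, 0.089, 0.05])]
side kitchen_timer [(0.58, [342.0, 260.0], 730, [0.664, -0.119, 0.05])]
side marker [(0.67, [190.0, 283.0], 488, [0.403, -0.179, 0.05])]
side thermometer [(0.71, [361.0, 287.0], 663, [0.674, -0.209, 0.05]), (0.3, [229.0, 221.0], 1706, [0.451, 0.079, 0.05])]
```

View pics/top0.png

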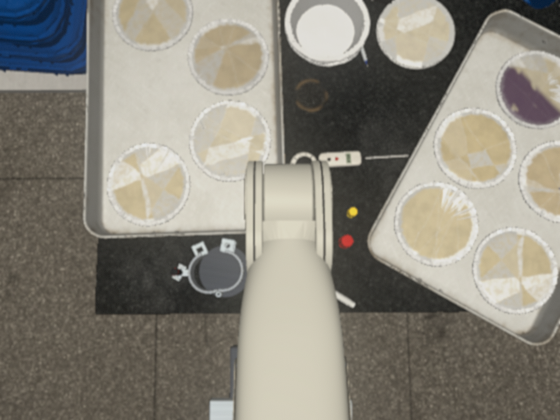

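View pics/side0.png

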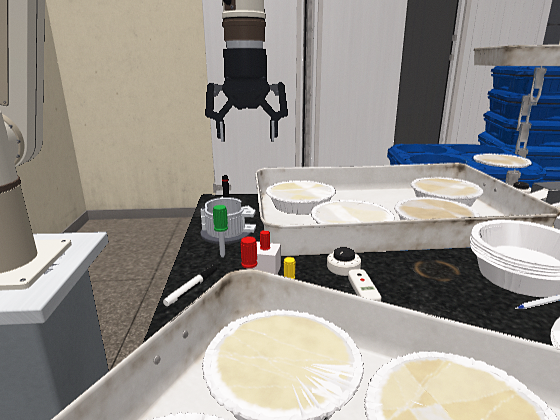

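Top view: the mould is at (217,270), with lugs at (200,248) and (228,245) and the handle at about (180,272). The big red pin is at (346,243) and the yellow one at (352,212); the marker sits at (345,299). 

Side view, pin candidates:
- big red (250,252), on the counter
- small red (266,240), in the white stand
- green (220,217)
- yellow (289,267)

By the description the small red one in the stand is meant. I'll check it in the wrist view.

Run:
```python
from h import *
o=get_obs(); im=camera('wrist'); C=cam('wrist',o)
for t in('pin_head','pin_stand','mould','handle_grip','lug_hole'):
    print(t,[(round(d['conf'],2),np.round(d['at']).tolist(),int(d['pixels'].sum()),np.round(atz(C,d['at'],.065),3).tolist()) for d in masks_of(t,'wrist')])
s=cv2.imread('pics/side0.png')[180:300,170:310]; w=cv2.imread('pics/wrist0.png')
t=cv2.imread('pics/top0.png')[225:310,160:260]
cv2.imwrite('pics/b.png',np.hstack([cv2.resize(w,(450,338)),cv2.resize(s,(350,338),interpolation=cv2.INTER_CUBIC)]))
```

```text
pin_head [(0.88, [303.0, 243.0], 367, [0.527, -0.063, 0.065]), (0.86, [332.0, 315.0], 489, [0.564, -0.159, 0.065]), (0.59, [275.0, 312.0], 1018, [0.495, -0.155, 0.065]), (0.57, [218.0, 190.0], 1006, [0.435, -0.002, 0.065])]
pin_stand [(0.66, [302.0, 226.0], 1785, [0.525, -0.043, 0.065]), (0.45, [428.0, 270.0], 1260, [0.673, -0.097, 0.065]), (0.29, [305.0, 242.0], 434, [0.529, -0.062, 0.065])]
mould [(0.56, [219.0, 59.0], 11957, [0.444, 0.124, 0.065])]
handle_grip [(0.61, [302.0, 242.0], 430, [0.525, -0.062, 0.065])]
lug_hole [(0.88, [220.0, 58.0], 11953, [0.445, 0.126, 0.065])]
```

View pics/b.png

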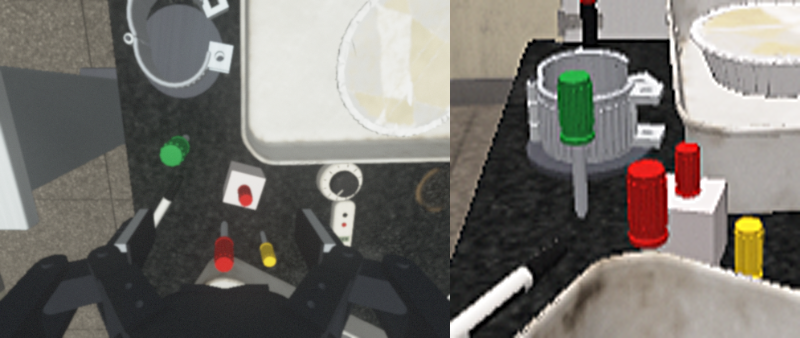

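Run:
```python
from h import *
o=get_obs(); print(o['tool_rot'],np.round(R.from_quat(o['tool_rot']).as_matrix(),2).tolist(),o['clock'],o['grip_width'],o['ft_force'])
C=cam('wrist',o)
def f(x,y): return [x/450*560,y/338*420]
for n,p,z in(('hinge',(128,38),.058),('hole',(220,57),.058)): print(n,atz(C,f(*p),z))
```

```text
[ 7.07115102e-01  7.07098461e-01 -3.00569720e-06  7.73129880e-06] [[0.0, 1.0, 0.0], [1.0, -0.0, -0.0], [-0.0, 0.0, -1.0]] 1.25 0.08537802900504542 [0.45334981 0.03387189 0.23082946]
hinge [0.38638083 0.13576088 0.058     ]
hole [0.49485509 0.11512513 0.058     ]
```

Request:
jog_arm(
  deltas=[
    [[45,-20,0,0,0,0,10],[45,-20,0,0,0,0,10],[45,-10,0,0,0,0,10]],
  ],
)

```text
clock: 1.55
eef_pos: [0.4515, 0.1331, 0.2309]
tool_rot: [0.712, 0.702, 0.0, 0.001]
ft_force: [1.1, 0.1, -1.6]
grip_width: 0.0439
```

Run:
```python
from h import *
o=get_obs(); im=camera('wrist'); C=cam('wrist',o); print(o['eef_pos'],o['clock'])
np.save('w1.npy',C[3])
for t in('mould','handle_grip','lug_hole','swing_half','press_handle','hinge_axis','pin_stand','pin_head'):
    print(t,[(round(d['conf'],2),np.round(d['at']).tolist(),int(d['pixels'].sum()),np.round(atz(C,d['at'],.065),3).tolist()) for d in masks_of(t,'wrist')])
save(0,cv2.resize(im,(784,588)),'pics/c.png')
```

```text
[0.451518   0.13310364 0.23086443] 1.55
mould [(0.64, [266.0, 175.0], 10122, [0.439, 0.148, 0.065])]
handle_grip [(0.81, [255.0, 95.0], 371, [0.43, 0.226, 0.065])]
lug_hole [(0.58, [269.0, 177.0], 9884, [0.441, 0.145, 0.065])]
swing_half [(0.77, [261.0, 124.0], 2374, [0.434, 0.198, 0.065]), (0.21, [270.0, 176.0], 10286, [0.442, 0.147, 0.065])]
press_handle [(0.67, [259.0, 98.0], 353, [0.433, 0.223, 0.065]), (0.4, [270.0, 176.0], 10355, [0.442, 0.147, 0.065])]
hinge_axis [(0.6, [268.0, 176.0], 10273, [0.441, 0.146, 0.065])]
pin_stand [(0.68, [322.0, 324.0], 756, [0.501, -0.039, 0.065])]
pin_head [(0.7, [267.0, 304.0], 1154, [0.435, -0.01, 0.065])]
```

View pics/c.png

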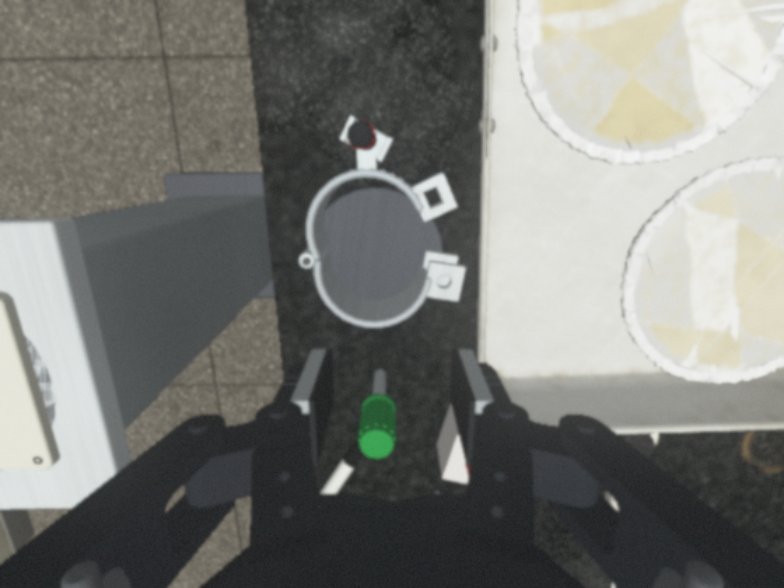

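The fixed lug hole is at (444,282), the hinge at (307,261), the handle top at (361,130) and the open half's lug at (433,195), in the enlarged picture (divide by 1.4). Green look-alike at (377,440).

Run:
```python
from h import *
C=cam('wrist')
P={}
for n,p,z in(('hinge',(307,261),.060),('hole',(444,281),.058),('handle',(361,130),.115),('swlug',(433,195),.042)):
    P[n]=atz(C,np.array(p)/1.4,z); print(n,P[n].round(4))
d=P['hole']-P['hinge']; yaw=np.arctan2(d[1],d[0]); print('yaw',yaw,np.hypot(*d[:2]))
h=P['handle']-P['hinge']; print('handle r',np.hypot(*h[:2]),'open',np.arctan2(h[1],h[0])-yaw-np.arctan2(.06,.08))
# side check
S=cam('side')
print('hole in side',proj(S,P['hole']),'handle',proj(S,P['handle']))
# base plate centre from masks: expected
o=P['hinge'][:2]+.052*np.array([np.cos(yaw),np.sin(yaw)]); print('origin',o)
for a in (0,): 
  t=yaw+np.arctan2(.06,.08); print('closed handle',P['hinge'][:2]+.1*np.array([np.cos(t),np.sin(t)]),'push dir',np.sin(t),-np.cos(t))
```

```text
hinge [0.389  0.1328 0.06  ]
hole [0.4948 0.1146 0.058 ]
handle [0.4374 0.2229 0.115 ]
swlug [0.4867 0.1795 0.042 ]
yaw -0.17048477594570688 0.10726474306278089
handle r 0.10227618982392842 open 0.6051071141583825
hole in side [248.88197911 211.23386019] handle [225.70460917 175.10844319]
origin [0.44029216 0.12400854]
closed handle [0.47806584 0.17838822] push dir 0.4555734877767726 -0.8901981786292908
```

```bash
cat >> h.py <<'E'
hinge=np.array([.3885,.1335]); myaw=-.17
def Rt(psi): # tool -x heads along angle psi, z down
    x=-np.array([np.cos(psi),np.sin(psi),0]); z=np.array([0,0,-1.]); return np.stack([x,np.cross(z,x),z],1)
def plan(wps,grip):
    o=get_obs(); p=np.array(o['eef_pos']); r=R.from_quat(o['tool_rot']).as_matrix()
    print('at',p.round(4),'psi',np.degrees(np.arctan2(-r[1,0],-r[0,0])).round(1),o['clock'],'F',np.round(o['ft_force'],1))
    for (x,y,z,ps) in wps:
        q=np.array([x,y,z]); n=Rt(np.radians(ps)); d=r.T@(q-p)*1000; v=np.degrees((R.from_matrix(r.T@n)).as_rotvec())
        print([round(a,1) for a in [*d,*v]]+[grip],'|d|',np.linalg.norm(d).round(1),'ang',np.linalg.norm(v).round(1)); p,r=q,n
def hand(th,off): # handle point angle th (opening), TCP off behind
    a=myaw+.6435+th; return [*(hinge+.1*np.array([np.cos(a),np.sin(a)])-off*np.array([np.sin(a),-np.cos(a)]))]
E
python3 - <<'E'
from h import *
s=hand(.605,.034)
plan([(*s,.21,-82),(*s,.17,-74),(*s,.14,-66),(*s,.11,-58),(*s,.088,-50)],0)
print(s)
E
```

```text
at [0.4531 0.1313 0.2307] psi -90.8 2.0 F [ 0.4 -0.7 -0.5]
[np.float64(105.8), np.float64(-48.8), np.float64(20.5), np.float64(0.1), np.float64(0.1), np.float64(-8.8), 0] |d| 118.3 ang 8.8
[np.float64(0.0), np.float64(0.0), np.float64(40.0), np.float64(0.0), np.float64(0.0), np.float64(-8.0), 0] |d| 40.0 ang 8.0
[np.float64(0.0), np.float64(0.0), np.float64(30.0), np.float64(0.0), np.float64(0.0), np.float64(-8.0), 0] |d| 30.0 ang 8.0
[np.float64(0.0), np.float64(0.0), np.float64(30.0), np.float64(0.0), np.float64(0.0), np.float64(-8.0), 0] |d| 30.0 ang 8.0
[np.float64(0.0), np.float64(0.0), np.float64(22.0), np.float64(0.0), np.float64(0.0), np.float64(-8.0), 0] |d| 22.0 ang 8.0
[np.float64(0.4058025830527159), np.float64(0.23769510842503055)]
```

Request:
jog_arm(
  deltas=[
    [[36,-17,5,0,0,0,0],[36,-16,5,0,0,0,0],[34,-16,10,0,0,0,0],[0,0,20,0,0,-8,0],[0,0,20,0,0,-8,0]],
  ],
)

```text
clock: 2.5
eef_pos: [0.4111, 0.2375, 0.1719]
tool_rot: [0.61, 0.792, 0.004, 0.003]
ft_force: [0.2, -0.2, 0.0]
grip_width: -0.0001
```

Run:
```python
from h import *
s=hand(.605,.034)
plan([(*s,.15,-66),(*s,.12,-58),(*s,.088,-50)],0)
```

```text
at [0.4111 0.2375 0.1719] psi -75.2 2.5 F [ 0.2 -0.2  0. ]
[np.float64(1.6), np.float64(-5.3), np.float64(21.8), np.float64(0.6), np.float64(0.1), np.float64(-9.2), 0] |d| 22.5 ang 9.2
[np.float64(0.0), np.float64(0.0), np.float64(30.0), np.float64(0.0), np.float64(0.0), np.float64(-8.0), 0] |d| 30.0 ang 8.0
[np.float64(0.0), np.float64(0.0), np.float64(32.0), np.float64(0.0), np.float64(0.0), np.float64(-8.0), 0] |d| 32.0 ang 8.0
```

Request:
jog_arm(
  deltas=[
    [[2,-5,22,0.6,0,-8.5,0],[0,0,30,0,0,-8.3,0],[0,0,32,0,0,-8,0],[0,0,0,0,0,0,0]],
  ],
)

```text
clock: 2.9
eef_pos: [0.4068, 0.2347, 0.0835]
tool_rot: [0.422, 0.906, -0.001, -0.0]
ft_force: [-0.4, -0.8, -0.2]
grip_width: 0.0003
```

Run:
```python
from h import *
plan([(*hand(t,.019),.085,-50-13*(1-t/.605)) for t in(.6,.48,.36,.24,.12,0)],0)
```

```text
at [0.4068 0.2347 0.0835] psi -50.0 2.9 F [-0.4 -0.8 -0.2]
[np.float64(-11.4), np.float64(7.0), np.float64(-1.5), np.float64(-0.1), np.float64(0.0), np.float64(0.1), 0] |d| 13.4 ang 0.2
[np.float64(-10.7), np.float64(5.9), np.float64(0.0), np.float64(0.0), np.float64(0.0), np.float64(2.6), 0] |d| 12.2 ang 2.6
[np.float64(-11.1), np.float64(5.1), np.float64(0.0), np.float64(0.0), np.float64(0.0), np.float64(2.6), 0] |d| 12.2 ang 2.6
[np.float64(-11.4), np.float64(4.2), np.float64(0.0), np.float64(0.0), np.float64(0.0), np.float64(2.6), 0] |d| 12.2 ang 2.6
[np.float64(-11.7), np.float64(3.4), np.float64(0.0), np.float64(0.0), np.float64(0.0), np.float64(2.6), 0] |d| 12.2 ang 2.6
[np.float64(-12.0), np.float64(2.5), np.float64(0.0), np.float64(0.0), np.float64(0.0), np.float64(2.6), 0] |d| 12.2 ang 2.6
```

Request:
jog_arm(
  deltas=[
    [[-11,7,-1,0,0,0,0],[-11,6,0,0,0,2.6,0],[-11,5,0,0,0,2.6,0],[-11,4,0,0,0,2.6,0],[-11,3,0,0,0,2.6,0]],
  ],
)

```text
clock: 3.4
eef_pos: [0.4672, 0.2037, 0.0898]
tool_rot: [0.513, 0.858, 0.002, 0.002]
ft_force: [-1.1, 0.3, -0.2]
grip_width: -0.0002
```

Run:
```python
from h import *
plan([(*hand(0,.019),.085,-63),(*hand(0,.014),.085,-63)],0)
```

```text
at [0.4672 0.2037 0.0898] psi -61.8 3.4 F [-1.1  0.3 -0.2]
[np.float64(-7.5), np.float64(-2.2), np.float64(4.8), np.float64(0.3), np.float64(0.1), np.float64(1.2), 0] |d| 9.2 ang 1.3
[np.float64(-5.0), np.float64(0.0), np.float64(0.0), np.float64(0.0), np.float64(0.0), np.float64(0.0), 0] |d| 5.0 ang 0.0
```

Request:
jog_arm(
  deltas=[
    [[-6,-2,4,0,0,1.2,0],[-3,0,1,0,0,0,0],[-3,0,0,0,0,0,0],[-2,0,0,0,0,0,0]],
  ],
)

```text
clock: 3.8
eef_pos: [0.4731, 0.1921, 0.0861]
tool_rot: [0.524, 0.851, 0.006, -0.001]
ft_force: [-3.0, 6.3, 0.0]
grip_width: 0.0002
```

Run:
```python
from h import *
plan([(*hand(0,.019),.085,-63),(*hand(0,.014),.085,-63)],0)
```

```text
at [0.4731 0.1921 0.0861] psi -63.3 3.8 F [-3.   6.3  0. ]
[np.float64(5.4), np.float64(-2.1), np.float64(1.1), np.float64(0.5), np.float64(-0.5), np.float64(-0.3), 0] |d| 5.9 ang 0.8
[np.float64(-5.0), np.float64(0.0), np.float64(0.0), np.float64(0.0), np.float64(0.0), np.float64(0.0), 0] |d| 5.0 ang 0.0
```

Seven newtons at the expected place, so the half is shut with the spring pressed about 7 mm. I'll hold briefly, then back off and go up.

Request:
jog_arm(
  deltas=[
    [[0,0,0,0,0,0,0],[0,0,0,0,0,0,0],[0,0,0,0,0,0,0],[6,0,0,0,0,0,0],[12,0,-10,0,0,0,0]],
  ],
)

```text
clock: 4.3
eef_pos: [0.462, 0.2101, 0.0954]
tool_rot: [0.524, 0.852, 0.007, -0.004]
ft_force: [0.6, -0.3, -0.3]
grip_width: 0.0001
```

Request:
jog_arm(
  deltas=[
    [[10,0,-45,0,0,0,40],[0,0,-50,0,0,0,40],[0,0,-40,0,0,8,40],[-15,0,0,0,0,8,40],[-15,0,0,0,0,8,40]],
  ],
)

```text
clock: 4.8
eef_pos: [0.4625, 0.1903, 0.2392]
tool_rot: [0.693, 0.721, 0.005, -0.003]
ft_force: [-0.5, 0.2, -0.6]
grip_width: 0.0402
```

Run:
```python
from h import *
o=get_obs(); im=camera('wrist'); C=cam('wrist',o); plan([],0)
for t in('handle_grip','lug_hole','swing_half','pin_stand','pin_head'):
    print(t,[(round(d['conf'],2),np.round(d['at']).tolist(),int(d['pixels'].sum())) for d in masks_of(t,'wrist')])
save(0,cv2.resize(im,(784,588)),'pics/d.png')
for n,p in(('hinge',(*hinge,.06)),('hole',(*(hinge+.108*np.array([np.cos(myaw),np.sin(myaw)])),.058)),('handle',(*hand(0,0),.115))): print(n,p,proj(C,p)*1.4)
```

```text
at [0.4632 0.1885 0.2399] psi -88.1 4.85 F [ 1.2 -0.6  1.1]
handle_grip [(0.83, [288.0, 203.0], 406), (0.55, [262.0, 230.0], 7388)]
lug_hole [(0.72, [262.0, 228.0], 7348)]
swing_half [(0.98, [281.0, 205.0], 2113)]
pin_stand [(0.88, [310.0, 343.0], 841)]
pin_head [(0.84, [255.0, 336.0], 899), (0.46, [414.0, 401.0], 422)]
hinge (np.float64(0.3885), np.float64(0.1335), 0.06) [297.79966464 325.64072506]
hole (np.float64(0.4949431548262326), np.float64(0.11522830630076444), 0.058) [425.05603507 349.25941672]
handle (np.float64(0.477497772858256), np.float64(0.17910039940910913), 0.115) [411.87824304 297.2467906 ]
```

View pics/d.png

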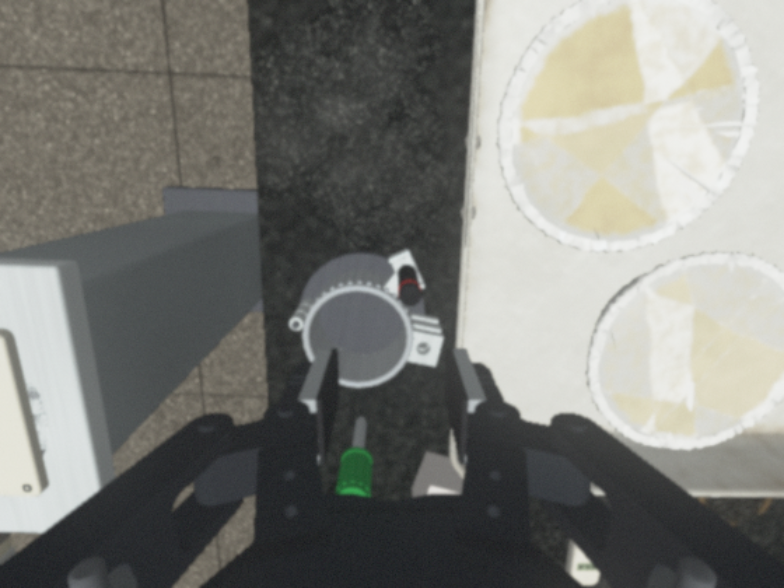

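The mould is shut: hinge at (296,324), hole at (423,349), handle at (408,285), all where predicted. Next is the pin, turning the wrist on the way.

Run:
```python
from h import *
plan([(.463,.1885-.025*i,.225,-88+8*i) for i in range(1,11)],50)
```

```text
at [0.4615 0.1903 0.2366] psi -87.3 5.1 F [0.2 0.6 0.2]
[np.float64(-27.0), np.float64(0.2), np.float64(11.3), np.float64(-0.0), np.float64(-0.6), np.float64(-7.3), 50] |d| 29.2 ang 7.4
[np.float64(-24.6), np.float64(-4.3), np.float64(0.0), np.float64(0.0), np.float64(0.0), np.float64(-8.0), 50] |d| 25.0 ang 8.0
[np.float64(-23.8), np.float64(-7.7), np.float64(0.0), np.float64(0.0), np.float64(0.0), np.float64(-8.0), 50] |d| 25.0 ang 8.0
[np.float64(-22.5), np.float64(-11.0), np.float64(0.0), np.float64(0.0), np.float64(0.0), np.float64(-8.0), 50] |d| 25.0 ang 8.0
[np.float64(-20.7), np.float64(-14.0), np.float64(0.0), np.float64(0.0), np.float64(0.0), np.float64(-8.0), 50] |d| 25.0 ang 8.0
[np.float64(-18.6), np.float64(-16.7), np.float64(0.0), np.float64(0.0), np.float64(0.0), np.float64(-8.0), 50] |d| 25.0 ang 8.0
[np.float64(-16.1), np.float64(-19.2), np.float64(0.0), np.float64(0.0), np.float64(0.0), np.float64(-8.0), 50] |d| 25.0 ang 8.0
[np.float64(-13.2), np.float64(-21.2), np.float64(0.0), np.float64(0.0), np.float64(0.0), np.float64(-8.0), 50] |d| 25.0 ang 8.0
[np.float64(-10.2), np.float64(-22.8), np.float64(0.0), np.float64(0.0), np.float64(0.0), np.float64(-8.0), 50] |d| 25.0 ang 8.0
[np.float64(-6.9), np.float64(-24.0), np.float64(0.0), np.float64(0.0), np.float64(0.0), np.float64(-8.0), 50] |d| 25.0 ang 8.0
```

Request:
jog_arm(
  deltas=[
    [[-27,0,4,0,0,-8,50],[-25,-4,4,0,0,-8,50],[-24,-8,4,0,0,-8,50],[-22,-11,0,0,0,-8,50],[-21,-14,0,0,0,-8,50]],
  ],
)

```text
clock: 5.6
eef_pos: [0.464, 0.0646, 0.2193]
tool_rot: [0.38, 0.925, 0.003, -0.006]
ft_force: [0.1, 0.5, 0.1]
grip_width: 0.05
```

Request:
jog_arm(
  deltas=[
    [[-19,-17,0,0,0,-8,50],[-16,-19,0,0,0,-8,50],[-13,-21,0,0,0,-8,50],[-10,-23,0,0,0,-8,50],[-7,-24,0,0,0,-8,50]],
  ],
)

```text
clock: 6.1
eef_pos: [0.471, -0.0623, 0.2145]
tool_rot: [0.02, 1.0, 0.004, -0.009]
ft_force: [-0.0, 1.0, 0.4]
grip_width: 0.0502
```

Request:
jog_arm(
  deltas=[
    [[0,0,0,0,0,0,50],[0,0,0,0,0,0,50]],
  ],
)

```text
clock: 6.3
eef_pos: [0.4706, -0.0638, 0.2131]
tool_rot: [0.02, 1.0, 0.004, -0.01]
ft_force: [-0.4, 0.2, -0.1]
grip_width: 0.0502
```

Run:
```python
from h import *
o=get_obs(); im=camera('wrist'); C=cam('wrist',o); plan([],0); print(o['joint_pos'])
for t in('pin_stand','pin_head'):
    print(t,[(round(d['conf'],2),np.round(d['at'],1).tolist(),int(d['pixels'].sum()),atz(C,d['at'],.069).round(4)) for d in masks_of(t,'wrist')])
save(0,cv2.resize(im,(784,588)),'pics/e.png')
```

```text
at [ 0.4706 -0.0637  0.2131] psi -2.3 6.35 F [-0.2 -0.5  0.7]
[-0.1387471   0.2169352  -0.07375178  1.30111242  0.00629525 -0.09829313]
pin_stand [(0.98, [279.1, 229.5], 1964, array([ 0.5063, -0.0646,  0.069 ]))]
pin_head [(0.84, [357.8, 164.7], 1157, array([0.443 , 0.0141, 0.069 ])), (0.76, [282.4, 246.1], 464, array([ 0.5249, -0.062 ,  0.069 ])), (0.76, [187.3, 208.5], 375, array([ 0.4798, -0.1556,  0.069 ])), (0.74, [231.6, 113.3], 1721, array([ 0.3907, -0.1035,  0.069 ])), (0.17, [535.9, 195.7], 1020, array([0.4818, 0.1936, 0.069 ]))]
```

View pics/e.png

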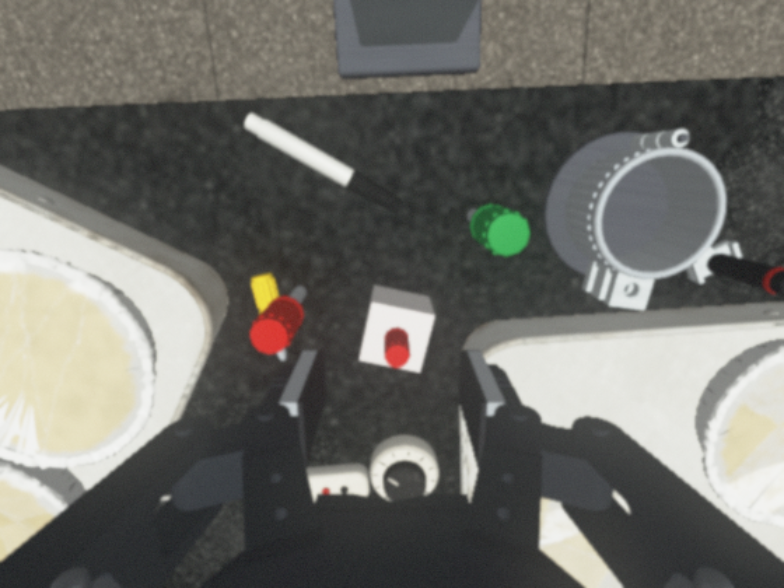

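Pin in its stand at (397,347), big red look-alike at (275,325), mould hole at (632,289).

Run:
```python
from h import *
C=cam('wrist')
print('top',atz(C,np.array([397,357])/1.4,.084),'mid',atz(C,np.array([397,348])/1.4,.072),'hole',atz(C,np.array([632,289])/1.4,.058),'hinge',atz(C,np.array([681,137])/1.4,.06))
S=cam('side'); print('side head',proj(S,(.526,-.062,.069)))
plan([(.526,-.062,.18,-8),(.526,-.062,.14,-10),(.526,-.062,.10,-10),(.526,-.062,.061,-10)],50)
```

```text
top [ 0.52832354 -0.06048049  0.084     ] mid [ 0.52676326 -0.06016991  0.072     ] hole [0.49278727 0.11737938 0.058     ] hinge [0.38638413 0.13638096 0.06      ]
side head [264.23432859 238.93312827]
at [ 0.4708 -0.0632  0.2134] psi -2.2 6.45 F [ 0.7  0.5 -0.1]
[np.float64(-55.8), np.float64(3.0), np.float64(32.4), np.float64(0.4), np.float64(-1.1), np.float64(5.8), 50] |d| 64.6 ang 5.9
[np.float64(0.0), np.float64(0.0), np.float64(40.0), np.float64(0.0), np.float64(0.0), np.float64(2.0), 50] |d| 40.0 ang 2.0
[np.float64(0.0), np.float64(0.0), np.float64(40.0), np.float64(0.0), np.float64(0.0), np.float64(0.0), 50] |d| 40.0 ang 0.0
[np.float64(0.0), np.float64(0.0), np.float64(39.0), np.float64(0.0), np.float64(0.0), np.float64(0.0), 50] |d| 39.0 ang 0.0
```

Request:
jog_arm(
  deltas=[
    [[-28,1,15,0.4,-1,6,50],[-28,3,15,0,0,2,50],[0,0,40,0,0,0,50],[0,0,30,0,0,0,50],[0,0,0,0,0,0,50]],
  ],
)

```text
clock: 6.95
eef_pos: [0.5309, -0.0588, 0.1124]
tool_rot: [0.089, 0.996, 0.0, 0.002]
ft_force: [-1.2, -0.9, -1.0]
grip_width: 0.0501
```

Run:
```python
from h import *
plan([(.527,-.061,.09,-10),(.527,-.061,.06,-10)],50)
o=get_obs(); im=camera('wrist'); C=cam('wrist',o)
hsv=cv2.cvtColor(im,cv2.COLOR_RGB2HSV)
for d in masks_of('pin_head','wrist'): print(round(d['conf'],2),np.round(d['at'],1),int(d['pixels'].sum()),atz(C,d['at'],.072).round(4),np.round(im[d['pixels']].mean(0)))
save(0,im,'pics/f.png')
```

```text
at [ 0.5309 -0.0588  0.1124] psi -10.2 6.95 F [-1.2 -0.9 -1. ]
[np.float64(3.5), np.float64(-2.9), np.float64(22.3), np.float64(0.0), np.float64(0.3), np.float64(-0.2), 50] |d| 22.8 ang 0.3
[np.float64(0.0), np.float64(0.0), np.float64(30.0), np.float64(0.0), np.float64(0.0), np.float64(0.0), 50] |d| 30.0 ang 0.0
0.96 [140.5 183.1] 865 [ 0.4824 -0.1383  0.072 ] [201. 187.  96.]
0.93 [382.4  54.2] 4528 [0.4363 0.016  0.072 ] [ 63. 155.  84.]
0.73 [275.7 226.4] 1037 [ 0.526  -0.0605  0.072 ] [187.  81.  77.]
```

Request:
jog_arm(
  deltas=[
    [[4,-2,20,0,0.3,0,50],[0,0,20,0,0,0,50],[0,0,11,0,0,0,50],[0,0,0,0,0,0,50]],
  ],
)

```text
clock: 7.45
eef_pos: [0.5357, -0.0599, 0.0731]
tool_rot: [0.088, 0.996, 0.0, 0.011]
ft_force: [0.1, -0.3, -0.3]
grip_width: 0.0501
```

Run:
```python
from h import *
plan([(.526,-.0605,.061,-10)],50)
```

```text
at [ 0.5357 -0.0599  0.0731] psi -10.1 7.45 F [ 0.1 -0.3 -0.3]
[np.float64(9.7), np.float64(-2.3), np.float64(11.9), np.float64(0.1), np.float64(1.2), np.float64(-0.1), 50] |d| 15.5 ang 1.2
```

Request:
jog_arm(
  deltas=[
    [[8,-2,4,0,1.2,0,50],[2,0,4,0,0,0,50],[0,0,0,0,0,0,50]],
  ],
)

```text
clock: 7.75
eef_pos: [0.5272, -0.0603, 0.0682]
tool_rot: [0.088, 0.996, 0.001, 0.002]
ft_force: [0.3, -0.6, 0.5]
grip_width: 0.05
```

Run:
```python
from h import *
plan([(.526,-.0605,.061,-10)],50)
```

```text
at [ 0.5272 -0.0603  0.0682] psi -10.1 7.75 F [ 0.3 -0.6  0.5]
[np.float64(1.1), np.float64(-0.5), np.float64(7.2), np.float64(0.1), np.float64(0.2), np.float64(-0.1), 50] |d| 7.3 ang 0.3
```

Request:
jog_arm(
  deltas=[
    [[2,0,4,0,0.3,0,50],[2,0,3,0,0.3,0,50],[0,0,0,0,0,0,50]],
  ],
)

```text
clock: 8.05
eef_pos: [0.5237, -0.0596, 0.0617]
tool_rot: [0.088, 0.996, 0.002, -0.002]
ft_force: [-0.1, -0.2, -0.4]
grip_width: 0.0498
```

Run:
```python
from h import *
plan([(.526,-.0605,.061,-10)],50)
```

```text
at [ 0.5237 -0.0596  0.0617] psi -10.1 8.05 F [-0.1 -0.2 -0.4]
[np.float64(-2.4), np.float64(-0.5), np.float64(0.7), np.float64(0.2), np.float64(-0.3), np.float64(-0.1), 50] |d| 2.6 ang 0.4
```

Request:
jog_arm(
  deltas=[
    [[-2,-0.5,0,0.2,-0.3,0,50],[0,0,0,0,0,0,18],[0,0,0,0,0,0,10],[0,0,0,0,0,0,5],[0,0,0,0,0,0,5]],
  ],
)

```text
clock: 8.55
eef_pos: [0.526, -0.0606, 0.0618]
tool_rot: [0.088, 0.996, -0.001, 0.0]
ft_force: [0.4, 0.4, -0.5]
grip_width: 0.0152
```

Request:
jog_arm(
  deltas=[
    [[0,0,0,0,0,0,5],[0,0,-15,0,0,0,5],[0,0,-25,0,0,0,5],[0,0,-30,0,0,0,5],[0,0,0,0,0,0,5]],
  ],
)

```text
clock: 9.05
eef_pos: [0.5252, -0.0605, 0.1322]
tool_rot: [0.088, 0.996, -0.001, -0.001]
ft_force: [0.9, -0.1, -1.5]
grip_width: 0.0148
```

Run:
```python
from h import *
im=camera('wrist'); save(0,im,'pics/g.png'); plan([],0)
im2=camera('side'); cv2.imwrite('pics/g2.png',cv2.resize(np.hstack([cv2.cvtColor(im,4)[120:420,180:380],cv2.resize(cv2.cvtColor(im2,4)[150:300,170:320],(300,300),interpolation=cv2.INTER_CUBIC)]),None,fx=1.5,fy=1.5))
for h in('x',):
  o=get_obs(); print(o['grip_width'],o['joint_pos'])
```

```text
at [ 0.5238 -0.0604  0.1301] psi -10.1 9.1 F [ 0.3  1.1 -0.4]
0.015189905415914586 [-0.11399128  0.36504474 -0.09902903  1.11574521 -0.00122995  0.0630906 ]
```

View pics/g2.png

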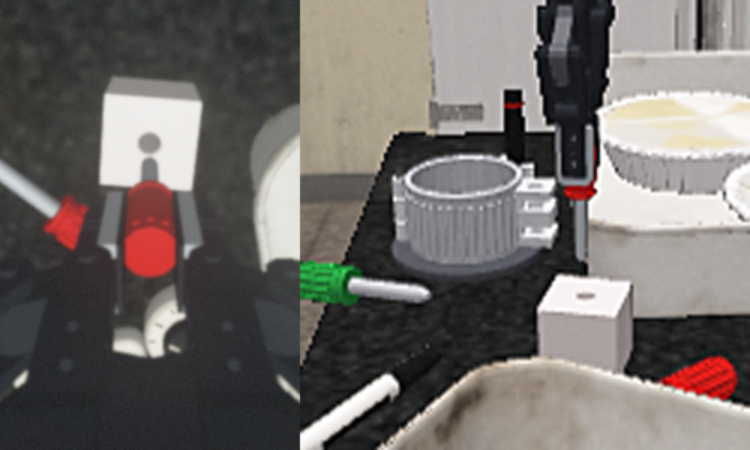

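Held: the pin stands upright in the jaws, its shaft tip at (149,160) in the left crop, and the stand is empty. The loose green and big red look-alikes have toppled by themselves. On to the mould.

Run:
```python
from h import *
o=get_obs(); C=cam('wrist',o); e=np.array(o['eef_pos']); r=R.from_quat(o['tool_rot']).as_matrix()
print('pred tip',proj(C,e+r[:,2]*.056),'top',proj(C,e-r[:,2]*.022), 'stand hole',proj(C,(.526,-.0605,.05)))
print('measured tip',149/1.5+180,160/1.5+120,'head top',150/1.5+180,255/1.5+120,'hole',149/1.5+180,142/1.5+120)
x,y=.494,.1155
plan([(.526,-.0605,.165,-10)]+[(.526-.032*i/5,-.0605+.176*i/5,.165,-10) for i in range(1,6)],5)
```

```text
pred tip [279.64210325 224.65864372] top [279.75058346 285.04746788] stand hole [280.20473712 219.3444998 ]
measured tip 279.3333333333333 226.66666666666669 head top 280.0 290.0 hole 279.3333333333333 214.66666666666669
at [ 0.5226 -0.0602  0.1286] psi -10.1 9.15 F [-0.2  0.  -0.6]
[np.float64(-3.1), np.float64(0.2), np.float64(-36.5), np.float64(-0.1), np.float64(-0.5), np.float64(-0.1), 5] |d| 36.6 ang 0.5
[np.float64(12.4), np.float64(33.6), np.float64(0.0), np.float64(0.0), np.float64(0.0), np.float64(0.0), 5] |d| 35.8 ang 0.0
[np.float64(12.4), np.float64(33.6), np.float64(0.0), np.float64(0.0), np.float64(0.0), np.float64(0.0), 5] |d| 35.8 ang 0.0
[np.float64(12.4), np.float64(33.6), np.float64(0.0), np.float64(0.0), np.float64(0.0), np.float64(0.0), 5] |d| 35.8 ang 0.0
[np.float64(12.4), np.float64(33.6), np.float64(0.0), np.float64(0.0), np.float64(0.0), np.float64(0.0), 5] |d| 35.8 ang 0.0
[np.float64(12.4), np.float64(33.6), np.float64(0.0), np.float64(0.0), np.float64(0.0), np.float64(0.0), 5] |d| 35.8 ang 0.0
```

Request:
jog_arm(
  deltas=[
    [[0,0,-36,0,0,0,5],[12,34,0,0,0,0,5],[12,34,0,0,0,0,5],[12,34,0,0,0,0,5],[12,34,0,0,0,0,5]],
  ],
)

```text
clock: 9.65
eef_pos: [0.4954, 0.0818, 0.158]
tool_rot: [0.094, 0.996, -0.001, -0.011]
ft_force: [-0.3, 0.5, -1.3]
grip_width: 0.0154
```

Run:
```python
from h import *
plan([(.494,.1155,.145,-10)],5)
```

```text
at [0.4954 0.0818 0.158 ] psi -10.8 9.65 F [-0.3  0.5 -1.3]
[np.float64(7.4), np.float64(32.9), np.float64(13.0), np.float64(-0.3), np.float64(-1.3), np.float64(-0.8), 5] |d| 36.1 ang 1.5
```

Request:
jog_arm(
  deltas=[
    [[4,17,3,0,-1.3,-0.8,5],[0,16,8,0,0,0,5],[0,0,0,0,0,0,5],[0,0,0,0,0,0,5]],
  ],
)

```text
clock: 10.05
eef_pos: [0.4917, 0.1198, 0.1404]
tool_rot: [0.083, 0.997, -0.004, -0.005]
ft_force: [-0.3, -0.1, -0.2]
grip_width: 0.015
```

Run:
```python
from h import *
plan([(.494,.1155,.14,-10)],5)
```

```text
at [0.4917 0.1198 0.1404] psi -9.5 10.05 F [-0.3 -0.1 -0.2]
[np.float64(-2.9), np.float64(-3.9), np.float64(0.4), np.float64(-0.5), np.float64(-0.6), np.float64(0.5), 5] |d| 4.9 ang 0.9
```

Request:
jog_arm(
  deltas=[
    [[-3,-4,0,-0.5,-0.6,0.5,5],[0,0,0,0,0,0,5]],
  ],
)

```text
clock: 10.25
eef_pos: [0.4935, 0.1137, 0.1392]
tool_rot: [0.088, 0.996, -0.0, -0.0]
ft_force: [-0.1, -0.2, -0.6]
grip_width: 0.0147
```

Run:
```python
from h import *
plan([(.494,.1155,.14,-10)],5)
o=get_obs(); im=camera('wrist'); C=cam('wrist',o); e=np.array(o['eef_pos']); r=R.from_quat(o['tool_rot']).as_matrix()
print('pred tip',proj(C,e+r[:,2]*.056),'collar',proj(C,e+r[:,2]*.012),'hole',proj(C,(.494,.1155,.058)))
cv2.imwrite('pics/k.png',cv2.resize(cv2.cvtColor(im,4)[130:330,180:380],(600,600),interpolation=cv2.INTER_CUBIC))
plan([],0)
```

```text
at [0.4935 0.1137 0.1392] psi -10.1 10.25 F [-0.1 -0.2 -0.6]
[np.float64(-0.2), np.float64(1.8), np.float64(-0.8), np.float64(-0.0), np.float64(-0.0), np.float64(-0.1), 5] |d| 2.0 ang 0.1
pred tip [279.64479045 224.65836244] collar [279.69443893 252.2260851 ] hole [282.03358274 213.55976646]
at [0.4934 0.1138 0.1393] psi -10.1 10.3 F [-1.1  0.4  0.1]
```

View pics/k.png

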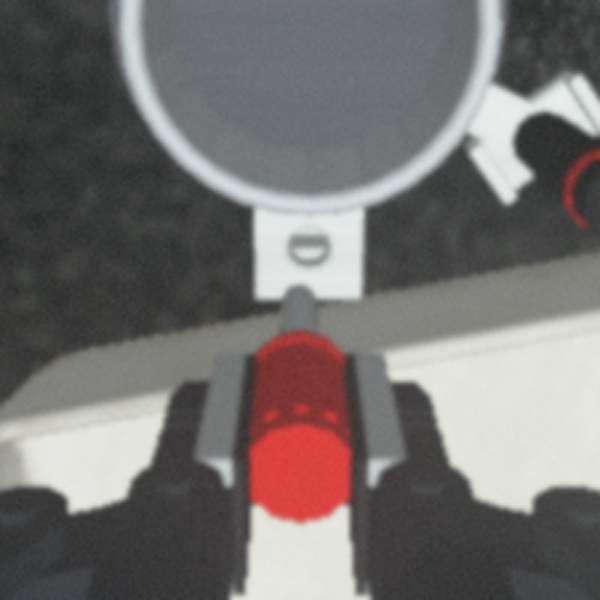

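Hole centre at crop (309,245), i.e. pixel (283,211.7). The pin's tip at crop (299,287) agrees with the prediction to 1 px.

Run:
```python
from h import *
C=cam('wrist'); h=atz(C,(283,211.7),.058); print('hole',h)
t=atz(C,(279.7,225.3),.083); print('tip',t)
plan([(h[0],h[1],.128,-10)],5)
```

```text
hole [0.49254646 0.11663714 0.058     ]
tip [0.49396746 0.11373878 0.083     ]
at [0.4934 0.1138 0.1393] psi -10.1 10.3 F [-1.1  0.4  0.1]
[np.float64(1.4), np.float64(2.6), np.float64(11.3), np.float64(-0.0), np.float64(-0.1), np.float64(-0.1), 5] |d| 11.6 ang 0.1
```

Request:
jog_arm(
  deltas=[
    [[1.6,2.6,6,0,0,0,5],[0,0,6,0,0,0,5],[0,0,3,0,0,0,5],[0,0,0,0,0,0,5]],
  ],
)

```text
clock: 10.7
eef_pos: [0.4927, 0.1152, 0.1234]
tool_rot: [0.09, 0.996, -0.0, -0.0]
ft_force: [-0.1, 0.2, -0.4]
grip_width: 0.0152
```

Run:
```python
from h import *
plan([(.4925,.1166,.122,-10)],5)
```

```text
at [0.4927 0.1152 0.1234] psi -10.3 10.7 F [-0.1  0.2 -0.4]
[np.float64(0.5), np.float64(1.4), np.float64(1.4), np.float64(-0.0), np.float64(-0.0), np.float64(-0.3), 5] |d| 2.0 ang 0.3
```

Request:
jog_arm(
  deltas=[
    [[0.5,1.4,0,0,0,-0.3,5],[0,0,0,0,0,0,5]],
  ],
)

```text
clock: 10.9
eef_pos: [0.4924, 0.1167, 0.1233]
tool_rot: [0.087, 0.996, -0.0, -0.0]
ft_force: [0.5, -0.2, -0.5]
grip_width: 0.0152
```

Run:
```python
from h import *
o=get_obs(); im=camera('wrist'); C=cam('wrist',o); e=np.array(o['eef_pos']); r=R.from_quat(o['tool_rot']).as_matrix()
plan([(.4925,.1166,.122,-10)],5)
print('pred tip',(proj(C,e+r[:,2]*.056)-[230,180])*6,'hole',(proj(C,(.4925,.1166,.058))-[230,180])*6)
cv2.imwrite('pics/l.png',cv2.resize(cv2.cvtColor(im,4)[180:280,230:330],(600,600),interpolation=cv2.INTER_CUBIC))
```

```text
at [0.4925 0.1167 0.1233] psi -10.0 10.95 F [-0.2 -0.2 -0.6]
[np.float64(-0.0), np.float64(-0.1), np.float64(1.3), np.float64(-0.0), np.float64(-0.0), np.float64(0.0), 5] |d| 1.3 ang 0.1
pred tip [297.87683551 267.94856997] hole [297.26043629 242.12391188]
```

View pics/l.png

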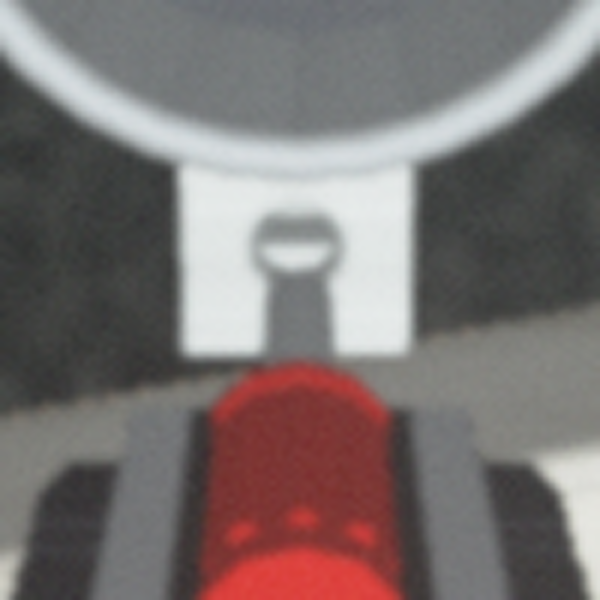

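Tip at (298,270), hole centre at (297,245), both as predicted, with sideways agreement better than 0.5 mm. Inserting in small steps.

Request:
jog_arm(
  deltas=[
    [[0,0,4,0,0,0,5],[0,0,4,0,0,0,5],[0,0,3,0,0,0,5],[0,0,0,0,0,0,5]],
  ],
)

```text
clock: 11.35
eef_pos: [0.4927, 0.1169, 0.1116]
tool_rot: [0.087, 0.996, -0.0, 0.0]
ft_force: [-0.4, -0.5, -0.1]
grip_width: 0.0153
```

Run:
```python
from h import *
plan([(.4925,.1166,.105,-10)],5)
```

```text
at [0.4927 0.1169 0.1116] psi -9.9 11.35 F [-0.4 -0.5 -0.1]
[np.float64(0.1), np.float64(-0.4), np.float64(6.6), np.float64(-0.0), np.float64(0.0), np.float64(0.1), 5] |d| 6.6 ang 0.1
```

Request:
jog_arm(
  deltas=[
    [[0,-0.3,4,0,0,0,5],[0,0,4,0,0,0,5],[0,0,4,0,0,0,5]],
  ],
)

```text
clock: 11.65
eef_pos: [0.493, 0.1167, 0.0992]
tool_rot: [0.087, 0.996, 0.0, 0.001]
ft_force: [-0.2, 0.7, -0.4]
grip_width: 0.0153
```

Request:
jog_arm(
  deltas=[
    [[0,0,4,0,0,0,5],[0,0,4,0,0,0,5],[0,0,0,0,0,0,5]],
  ],
)

```text
clock: 11.95
eef_pos: [0.4924, 0.1165, 0.0895]
tool_rot: [0.087, 0.996, -0.0, -0.0]
ft_force: [-0.0, -0.2, -1.8]
grip_width: 0.0153
```

Run:
```python
from h import *
plan([(.4925,.1166,.08,-10)],5)
```

```text
at [0.4924 0.1165 0.0895] psi -9.9 11.95 F [-0.  -0.2 -1.8]
[np.float64(-0.1), np.float64(0.1), np.float64(9.5), np.float64(-0.0), np.float64(-0.0), np.float64(0.1), 5] |d| 9.5 ang 0.1
```

Request:
jog_arm(
  deltas=[
    [[0,0,4,0,0,0,5],[0,0,4,0,0,0,5],[0,0,4,0,0,0,5],[0,0,3,0,0,0,5]],
  ],
)

```text
clock: 12.35
eef_pos: [0.4929, 0.1166, 0.0738]
tool_rot: [0.087, 0.996, -0.0, 0.0]
ft_force: [0.9, -0.7, -1.3]
grip_width: 0.0149
```

Run:
```python
from h import *
plan([(.4925,.1166,.07,-10)],5)
```

```text
at [0.4929 0.1166 0.0738] psi -9.9 12.35 F [ 0.9 -0.7 -1.3]
[np.float64(0.4), np.float64(-0.1), np.float64(3.8), np.float64(0.0), np.float64(0.1), np.float64(0.1), 5] |d| 3.8 ang 0.1
```

Request:
jog_arm(
  deltas=[
    [[0.4,0,2,0,0,0,5],[0,0,1.5,0,0,0,5],[0,0,1,0,0,0,5],[0,0,0.5,0,0,0,5]],
  ],
)

```text
clock: 12.75
eef_pos: [0.4925, 0.1167, 0.0697]
tool_rot: [0.087, 0.996, 0.0, 0.001]
ft_force: [0.0, 0.6, 1.5]
grip_width: 0.0149
```

Request:
jog_arm(
  deltas=[
    [[0,0,1,0,0,0,5],[0,0,1,0,0,0,5],[0,0,0,0,0,0,5],[0,0,0,0,0,0,5]],
  ],
)

```text
clock: 13.15
eef_pos: [0.4929, 0.1167, 0.07]
tool_rot: [0.087, 0.996, 0.0, 0.002]
ft_force: [-0.2, 0.5, 0.3]
grip_width: 0.0149
```

The tool stalls at z = 0.070, as predicted for a seated collar. Releasing.

Request:
jog_arm(
  deltas=[
    [[0,0,0,0,0,0,25],[0,0,0,0,0,0,30],[0,0,0,0,0,0,30],[0,0,-15,0,0,0,30],[0,0,-30,0,0,0,30]],
  ],
)

```text
clock: 13.65
eef_pos: [0.4894, 0.1159, 0.1111]
tool_rot: [0.087, 0.996, -0.001, -0.003]
ft_force: [0.4, -0.1, -0.9]
grip_width: 0.0299
```

Request:
jog_arm(
  deltas=[
    [[0,0,-35,0,0,0,30],[10,10,-30,0,0,5,30],[10,20,0,0,0,8,10],[0,0,0,0,0,0,0]],
  ],
)

```text
clock: 14.05
eef_pos: [0.4792, 0.1505, 0.1821]
tool_rot: [0.204, 0.979, 0.0, 0.0]
ft_force: [-0.1, -0.2, -0.3]
grip_width: 0.0014
```

Run:
```python
from h import *
plan([(*hand(0,.036),.18,-40)],0)
o=get_obs(); im=camera('wrist'); C=cam('wrist',o)
hd=(hinge+.108*np.array([np.cos(myaw),np.sin(myaw)]))
print('head',proj(C,(.4925,.1166,.092)),'handle',proj(C,(*hand(0,0),.115)))
for t in('pin_head','handle_grip'): print(t,[(round(d['conf'],2),np.round(d['at'],1).tolist(),int(d['pixels'].sum())) for d in masks_of(t,'wrist')])
s=camera('side')
cv2.imwrite('pics/m.png',np.hstack([cv2.resize(cv2.cvtColor(im,4),(533,400)),cv2.resize(cv2.cvtColor(s,4)[160:260,190:257],(267,400),interpolation=cv2.INTER_CUBIC)]))
```

```text
at [0.4792 0.1505 0.1821] psi -23.5 14.05 F [-0.1 -0.2 -0.3]
[np.float64(40.9), np.float64(48.3), np.float64(2.1), np.float64(0.0), np.float64(0.0), np.float64(16.5), 0] |d| 63.3 ang 16.5
head [248.92813075 238.83184972] handle [314.37564048 202.57575231]
pin_head [(0.73, [131.9, 113.9], 2392), (0.65, [42.2, 302.3], 745), (0.64, [87.7, 332.3], 625), (0.63, [250.1, 234.2], 619)]
handle_grip [(0.81, [308.6, 188.6], 622)]
```

View pics/m.png

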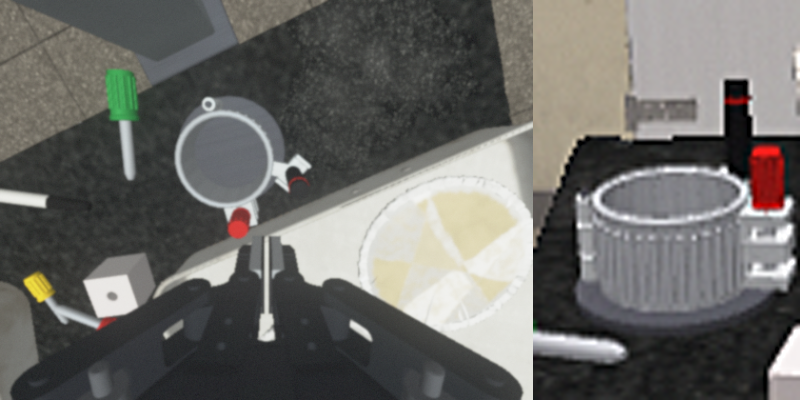

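The side crop shows the pin's collar on the top lug at (767,205), upright, with the half shut. Now the final push.

Run:
```python
from h import *
a=np.array([.4792,.1505]); b=np.array(hand(0,.040)); print(b)
plan([(*(a+(b-a)*i/5),.18,-23.5-7.9*i) for i in range(1,6)],0)
```

```text
[0.45925761 0.21469951]
at [0.4788 0.1482 0.1807] psi -23.5 14.25 F [ 0.1 -0.3 -0. ]
[np.float64(9.3), np.float64(12.4), np.float64(0.6), np.float64(-0.2), np.float64(-0.1), np.float64(7.9), 0] |d| 15.6 ang 7.9
[np.float64(10.1), np.float64(8.9), np.float64(0.0), np.float64(0.0), np.float64(0.0), np.float64(7.9), 0] |d| 13.4 ang 7.9
[np.float64(11.2), np.float64(7.4), np.float64(0.0), np.float64(0.0), np.float64(0.0), np.float64(7.9), 0] |d| 13.4 ang 7.9
[np.float64(12.1), np.float64(5.8), np.float64(0.0), np.float64(0.0), np.float64(0.0), np.float64(7.9), 0] |d| 13.4 ang 7.9
[np.float64(12.8), np.float64(4.1), np.float64(0.0), np.float64(0.0), np.float64(0.0), np.float64(7.9), 0] |d| 13.4 ang 7.9
```

Request:
jog_arm(
  deltas=[
    [[9,12,0,0,0,8,0],[10,9,0,0,0,8,0],[11,7,0,0,0,8,0],[12,6,0,0,0,8,0],[13,4,0,0,0,8,0]],
  ],
)

```text
clock: 14.75
eef_pos: [0.4591, 0.21, 0.1759]
tool_rot: [0.539, 0.842, -0.006, -0.003]
ft_force: [0.3, -0.0, 0.1]
grip_width: -0.0002
```

Run:
```python
from h import *
b=hand(0,.036)
plan([(*b,.15,-63),(*b,.12,-63),(*b,.087,-63)],0)
```

```text
at [0.4591 0.21   0.1759] psi -65.3 14.75 F [ 0.3 -0.   0.1]
[np.float64(0.2), np.float64(2.6), np.float64(25.8), np.float64(-0.7), np.float64(0.1), np.float64(-2.3), 0] |d| 26.0 ang 2.4
[np.float64(0.0), np.float64(0.0), np.float64(30.0), np.float64(0.0), np.float64(0.0), np.float64(0.0), 0] |d| 30.0 ang 0.0
[np.float64(0.0), np.float64(0.0), np.float64(33.0), np.float64(0.0), np.float64(0.0), np.float64(0.0), 0] |d| 33.0 ang 0.0
```

Request:
jog_arm(
  deltas=[
    [[1,3,10,-0.7,0,-2.3,0],[0,0,25,0,0,0,0],[0,0,25,0,0,0,0],[0,0,0,0,0,0,0]],
  ],
)

```text
clock: 15.15
eef_pos: [0.4605, 0.2106, 0.1116]
tool_rot: [0.522, 0.853, -0.002, -0.0]
ft_force: [-0.7, -0.2, 0.3]
grip_width: -0.0
```

Run:
```python
from h import *
b=hand(0,.036)
plan([(*b,.087,-63),(*hand(0,.02),.087,-63)],0)
```

```text
at [0.4605 0.2106 0.1116] psi -62.9 15.15 F [-0.7 -0.2  0.3]
[np.float64(0.2), np.float64(0.8), np.float64(24.6), np.float64(-0.3), np.float64(0.1), np.float64(0.1), 0] |d| 24.6 ang 0.3
[np.float64(-16.0), np.float64(0.0), np.float64(0.0), np.float64(0.0), np.float64(0.0), np.float64(0.0), 0] |d| 16.0 ang 0.0
```

Request:
jog_arm(
  deltas=[
    [[0,1,12,0,0,0,0],[0,0,12,0,0,0,0],[0,0,0,0,0,0,0],[-8,0,0,0,0,0,0],[-6,0,0,0,0,0,0]],
  ],
)

```text
clock: 15.65
eef_pos: [0.4692, 0.1974, 0.087]
tool_rot: [0.521, 0.853, -0.002, -0.0]
ft_force: [-0.6, 0.7, -1.1]
grip_width: 0.0001
```

Run:
```python
from h import *
plan([(.4731,.1921,.087,-63)],0)
```

```text
at [0.4692 0.1974 0.087 ] psi -62.8 15.65 F [-0.6  0.7 -1.1]
[np.float64(-6.5), np.float64(1.0), np.float64(0.0), np.float64(-0.2), np.float64(0.1), np.float64(0.2), 0] |d| 6.6 ang 0.3
```

Request:
jog_arm(
  deltas=[
    [[-3,0.5,0,0,0,0,0],[-2.5,0.5,0,0,0,0,0],[-2,0,0,0,0,0,0],[0,0,0,0,0,0,0]],
  ],
)

```text
clock: 16.05
eef_pos: [0.4713, 0.1934, 0.0873]
tool_rot: [0.521, 0.854, 0.0, -0.006]
ft_force: [-3.4, 4.7, -2.6]
grip_width: 0.0001
```

Request:
jog_arm(
  deltas=[
    [[-2.5,0,0,0,0,0,0],[-3,0,0,0,0,0,0],[-3,0,0,0,0,0,0]],
  ],
)

```text
clock: 16.35
eef_pos: [0.4726, 0.1907, 0.0875]
tool_rot: [0.519, 0.855, 0.004, -0.011]
ft_force: [-5.4, 7.5, -1.1]
grip_width: -0.0004
```

Run:
```python
from h import *
for i in range(3):
    o=get_obs(); print(o['clock'],o['eef_pos'].round(4),np.round(o['ft_force'],1)); im=camera('wrist')
plan([],0)
s=camera('side'); save(0,im,'pics/n0.png')
cv2.imwrite('pics/n.png',np.hstack([cv2.resize(cv2.cvtColor(im,4),(533,400)),cv2.resize(cv2.cvtColor(s,4)[160:260,190:257],(267,400),interpolation=cv2.INTER_CUBIC)]))
```

```text
16.35 [0.4726 0.1907 0.0875] [-5.4  7.5 -1.1]
16.4 [0.4725 0.1908 0.0875] [-3.5  8.9 -2. ]
16.45 [0.4725 0.1908 0.0875] [-4.8  8.7 -1.6]
at [0.4726 0.1908 0.0875] psi -62.5 16.5 F [-4.4  7.2 -0.5]
```

View pics/n.png

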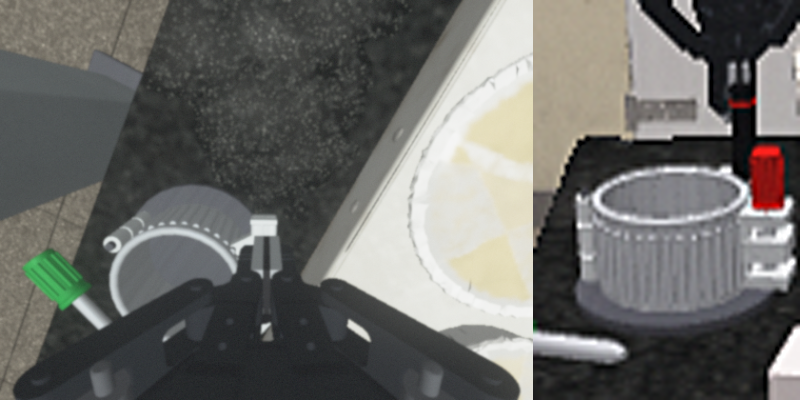

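The fingers push the handle at a steady force of about 9 N, which is at its spring stop. The side crop at (767,180) shows the pin home and the half shut. Handing in.

```bash
python3 -c "
from workcell import *
print(job_done()); print(get_obs()['ft_force'])"
```

```text
the job is handed in; nothing more can be done
None
the job is handed in; nothing more can be done
```

I shut the mould, put the small red pin from the white stand down through the lugs, and let it go. I then pushed the black handle to the end of its spring and handed the job in at about 16.5 s with the fingers still pushing. No verdict was reported.

**What the last checks showed:**
- **Handle:** the push held steady at roughly 8–10 N over the last few readings, above the 8 N the spring needs at its stop.
- **Pin:** while I was inserting it, the tool stalled at z = 0.070 m, the height expected with the collar seated. The last side picture shows the pin upright on the top lug.
- **Mould:** the same picture shows the half shut, and the earlier wrist view agreed with the predicted positions to about 2 mm.

**What I did not confirm:**
- **Seating force:** it was faint, at most 1.5 N, so the seated collar rests on the tool height and the picture.
- **After hand-in:** no force reading could be taken.
- **Timer, marker and thermometer:** I kept clear of them and never saw contact, but I did not measure their positions again at the end.
- **Loose look-alikes:** the green and big red pins toppled during the run. I saw no contact with them, and they were still on the counter when last seen.

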